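# Switch off the white socket bank in one drag

## Task

Closing the kitchen for the night: on the white socket bank, flip all three red toggles well over, past upright, to off with one finger drag along the row, starting at the end with the black cable gland and staying down at the bank until the last toggle is over. Do not touch the grey bank with the blue toggles, which must stay on, and leave the pots, the bowl and the jar where they stand. Then move clear.

Things in the scene. Friction and masses are not known exactly. Their poses are not given: they have to be found in the camera images.
- white_bank: White socket bank fixed to the steel top, turned about z: a box 85 mm (its x) by 200 mm (y) by 40 mm high, origin at the centre of its underside, z up. A black cable gland, 18 mm thick and 22 mm long, sticks out of its -y end at z = 18 mm. On the flat top a row of three red toggles runs along y at x = -18 mm; three flat socket faces lie at x = +20 mm.
- toggle1 (a joint): First red toggle, nearest the gland: a paddle 14 mm wide, 6 thick, 30 long, hinged about the bank's x at x -18, y -45, z 40 mm of the white bank. 0 to 0.2 rad = on: it leans up to 17 degrees to -y (the gland), tip at z 70. At 0.3 it is upright; past 0.8 it is off; at 1.6 it lies to +y, all below z 52. A finger tip at z 60 pushes it to about 1.2 and passes over. Stiff (1 to 2 N), stays where left.
- toggle2 (a joint): Middle red toggle, hinge at x -18, y 0, z 40 mm of the white bank; shape, values and behaviour as for the first.
- toggle3 (a joint): Last red toggle, farthest from the gland, hinge at x -18, y +45, z 40 mm of the white bank; shape, values and behaviour as for the first.
- grey_bank: Bystander: grey socket bank of the same shape and size with blue toggles (tips 70 mm above the steel top), also fixed, all on. Origin at the centre of its underside. Not to be touched.
- pots: Bystander: nested pair of aluminium pots, 164 mm across (206 mm over the handles, along its y), 89 mm high, standing loose. Origin at the centre of the underside.
- bowl: Bystander: white melamine bowl, 136 mm across, 55 mm high, loose. Origin at the centre of the underside.
- jar: Bystander: glass jar with a yellow twist cap, 76 mm across, 100 mm high, loose. Origin at the centre of the underside.
Things that resemble listed ones, but are neither listed nor needed, are in the scene too. What is shaped like the white_bank but green or orange is not meant.

How it is judged:
By the outcome, as a careful person would: the job done as asked, in the order asked, and still so for the second after the job is handed in, with the robot touching nothing.
It also fails if it takes over 30 s, if anything falls off the work surface, if the arm or the gripper's body presses on something with over 40 N, if the wrist force passes 120 N, or if a joint passes its speed limit or range.

## Robot

A 6-joint arm with a two-finger parallel gripper is mounted at the origin on the work surface. World frame = base frame: x ahead of the robot, y to its left, z up, the work surface at z = 0. Lengths are in m, angles in rad, forces in N, time in s.
With the tool pointing down it reaches from about 0.3 to 0.875 m from the base axis. Payload 6.4 kg.
Tool frame: the origin (TCP) lies at the very end of the fingers, on their centre line; the grasp point (between the pads) lies behind it (r.grip_depth is the z of the grasp point in the tool frame, in m); z points along the fingers, x is the direction in which the jaws open and shut, and the axes are right-handed (so a half turn about z gives the same grasp; the last joint's range is limited). The gripper opens to 88 mm and grips with 3 to 60 N. Pads are 18 mm wide; open, the fingers measure 123 mm over their backs; the gripper's body (75 mm by 187 mm) begins 45 mm behind the grasp point.
Start: joints at [-1.367, 0.181, 1.607, -0, 1.354, -0.206], TCP at [0.229, -0.527, 0.239] pointing down, gripper open.
Joint ranges: [-2.99, 2.99], [-0.89, 2.07], [0.3, 2.58], [-1.14, 4.28], [0, 2.63], [-3.12, 3.12]. Speed limits (rad/s): [2.57, 2.57, 3.01, 3.14, 3.14, 3.14].

## Interface

Orientations are given as a unit quaternion [w, x, y, z].
In Python, from plant import r gives the robot as it stands.
- The arm moves only by the tool arm_command, never from a script. Its argument "commands" is a list of rows, each a list of 5 numbers: the shift along the world's x, y, z scaled (see below), then the turn about the world's z scaled (see below), then the finger opening in mm, from 0 to 88.1. A call has 1 to 5 rows; each row is the pose to reach, as a shift and turn from the pose measured when the call began; what a row does not reach only later rows make up. The controller multiplies each number of a shift by 0.5 m and each number of a turn by 90 degrees. A row lasts 1/12 s, in which the tool goes at most 41.7 mm and 7.16 degrees, less where a joint would pass 70% of its speed; a pose out of reach is approached as far as the arm can. A call with a number of a shift or a turn outside -1 to 1 is refused whole. A call with a gripper value outside its range is refused whole. The fingers move at their own pace and stop on an object; "force" is the grip in N (left out, the last holds). Time passes only in rows, so rows that repeat a pose let the fingers close. It gives the time, the measured TCP pose, the force and the opening at its end, in the units of the state.
- r.sense(): the state, without advancing time (a new reading comes with each control period).
- r.capture(name): name is "scene" or "top"; returns a dict with "pixels" (384x512x3 uint8, red, green, blue), "camera_matrix" (3x3 intrinsics, pixels), "k1" (the pictures are not rectified: a ray, as slopes to the right and down, at radius r is drawn at 1 + k1 r^2 times it, then the intrinsics apply), "rvec" (rotation vector, rad) and "tvec" (3), from world to camera coordinates, as OpenCV has them. Camera axes: x right, y down, z forward; pixel columns grow to the right and rows downward; lengths in m; the calibration is good to about 2 mm. A picture is of the moment at which its call begins. There is no depth.
- r.finish_job(): hands the job in, once; it reports no verdict.
The state is a dict: "time": time; "qpos": joint angles; "qd": joint speeds; "tau": joint torques, N m; "tool_pos": TCP position; "eef_rot": TCP orientation; "contact_force": force on the tool from outside, world axes, zero at the start; "ft_torque": the same for the moment, N m; "width": finger opening in m.
Only numpy, scipy, OpenCV 4.12 (cv2) and the standard library are available. Lean on these libraries where they do the work, as an engineer would, in place of code of your own. Each camera call takes 0.05 s, during which the arm holds its last target.

## Working session

There is one attempt and no reset: what is moved stays moved. The work goes in short steps, Python scripts to look and compute and a tool call to move; the robot and the scene stay as the last step left them, time stands still between calls to the robot, and variables do not carry over. Pictures are saved under pics/ and viewed, and the job is handed in when it is done.

Besides the shell and the picture viewer there is one more tool, called after ">>>" as name(argument=value, ...) on one line, values as JSON. arm_command: Moves the arm, as the interface text tells. Shifts and turns lie within -1 to 1; 1 stands for 0.5 m of shift or 90 degrees of turn. Its arguments: {"type":"object","properties":{"commands":{"type":"array"},"force":{"type":"number"}},"required":["commands"]}

```bash
ls; mkdir -p pics; cat > h.py <<'E'
import numpy as np, cv2
def ray(c,u,v):
    K=np.array(c["camera_matrix"]);p=cv2.undistortPoints(np.array([[[u,v]]],float),K,np.array([c["k1"],0,0,0,0.]))[0,0]
    R,_=cv2.Rodrigues(np.array(c["rvec"],float));t=np.array(c["tvec"],float).ravel()
    o=-R.T@t; d=R.T@np.array([p[0],p[1],1]); return o,d
def onz(c,u,v,z):
    o,d=ray(c,u,v); return o+d*(z-o[2])/d[2]
def proj(c,P):
    return cv2.projectPoints(np.array(P,float).reshape(-1,3),np.array(c["rvec"],float),np.array(c["tvec"],float),np.array(c["camera_matrix"]),np.array([c["k1"],0,0,0,0.]))[0][:,0]
E
python3 - <<'E'
from plant import r
import cv2,pickle
for n in("scene","top"):
    c=r.capture(n);pickle.dump(c,open(n+".pkl","wb"));cv2.imwrite(f"pics/{n}0.png",c["pixels"][:,:,::-1])
    print(c["k1"],c["camera_matrix"],c["rvec"],c["tvec"])
print(r.sense(),r.grip_depth)
E
```

```text
pics
0.04603141395786405 [[401.22639669   0.         254.03416367]
 [  0.         401.22639669 194.24471781]
 [  0.           0.           1.        ]] [ 2.35430261  0.71060424 -0.25211521] [-0.42579966 -0.25402188  1.57614776]
-0.11308624018973391 [[384.58740327   0.         253.48337256]
 [  0.         384.58740327 192.17318751]
 [  0.           0.           1.        ]] [ 2.1909755  -2.17566313  0.11173516] [-0.10799103  0.57580116  0.96547634]
{'time': 0.1, 'qpos': array([-1.36727463e+00,  1.81457859e-01,  1.60785982e+00,  2.33905977e-05,
        1.35379315e+00, -2.06320383e-01]), 'qd': array([ 0.00025449, -0.00191478, -0.00122656, -0.00054081,  0.00095452,
       -0.00140292]), 'tau': array([ 7.94111438e-04, -4.34822774e+01, -3.42693436e+01,  7.03597208e-02,
        3.40432080e-02, -5.20858134e-05]), 'tool_pos': array([ 0.22903476, -0.52691853,  0.23792852]), 'eef_rot': array([-5.45567467e-04,  8.36199454e-01, -5.48424924e-01, -5.27916241e-04]), 'contact_force': array([-0.11584175, -0.2004968 ,  0.14635189]), 'ft_torque': array([0.02200246, 0.0130106 , 0.0165185 ]), 'width': 0.08822430085041195} -0.0187
```

View pics/scene0.png

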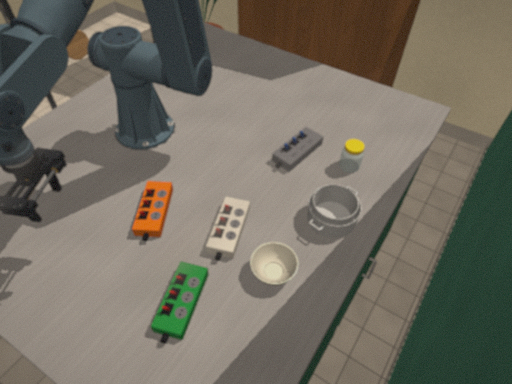

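View pics/top0.png

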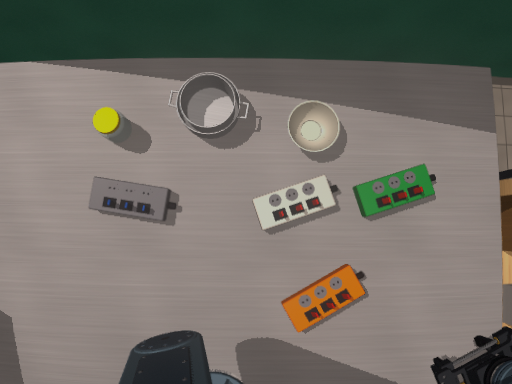

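The top view shows the white bank centred near (295,203), its gland at (335,188), and the red toggles at about (315,203), (297,208) and (280,214). The bowl is at (314,127), and the grey bank is far left at (130,198).

```bash
python3 - <<'E'
import pickle,cv2,numpy as np
from h import *
c=pickle.load(open("top.pkl","rb"));s=pickle.load(open("scene.pkl","rb"))
im=c["pixels"].astype(int)
R,G,B=im[...,0],im[...,1],im[...,2]
roi=np.zeros(R.shape,bool);roi[165:240,240:350]=1
red=(R>G+50)&(R>B+50)&roi
n,l,st,ce=cv2.connectedComponentsWithStats(red.astype(np.uint8))
for i in range(1,n):
    if st[i,4]>5: print("red",ce[i],st[i],onz(c,*ce[i],.065))
w=((R>150)&(G>150)&roi).astype(np.uint8)
print(im[200,262],im[230,250])
cs=max(cv2.findContours(w,0,1)[0],key=cv2.contourArea)
hull=cv2.convexHull(cs)
P=np.array([onz(c,*p[0],.04)[:2] for p in hull],np.float32)
rect=cv2.minAreaRect(P);print(rect);bx=cv2.boxPoints(rect);print(bx)
g=onz(c,335,188,.018);print("gland",g)
print("reproj top",proj(c,np.c_[bx,[.04]*4]));q=proj(s,np.c_[bx,[.04]*4]);print("in scene",q)
v=im.astype(np.uint8)[140:260,220:360]
v=cv2.resize(v,None,fx=5,fy=5,interpolation=cv2.INTER_CUBIC)
cv2.imwrite("pics/topz.png",v[:,:,::-1])
v=s["pixels"].copy();v=cv2.resize(v[180:280,180:300],None,fx=6,fy=6,interpolation=cv2.INTER_CUBIC)
cv2.polylines(v,[np.int32((q-[180,180]+.5)*6)],1,(0,0,255),1)
cv2.imwrite("pics/scz.png",v[:,:,::-1])
E
```

```text
red [315.37931034 201.75862069] [312 199   7   6  29] [ 0.55038635 -0.25735119  0.065     ]
red [298.81818182 207.3030303 ] [296 204   7   7  33] [ 0.53635914 -0.21592963  0.065     ]
red [281.2  213.35] [279 211   5   6  20] [ 0.52114012 -0.17218771  0.065     ]
[194 196 180] [146 136 131]
((0.5530756711959839, -0.20611393451690674), (0.08310714364051819, 0.1976541131734848), 19.23615837097168)
[[ 0.4812823  -0.12649487]
 [ 0.5464019  -0.3131137 ]
 [ 0.62486905 -0.28573298]
 [ 0.5597494  -0.09911418]]
gland [ 0.58988682 -0.31787888  0.018     ]
reproj top [[262.25497491 229.35236501]
 [335.29374864 204.06532325]
 [324.39054804 173.51226328]
 [251.61711351 198.26909473]]
in scene [[225.20138459 195.89837623]
 [205.66052116 245.76191219]
 [232.75626962 251.76651191]
 [249.87337041 200.84722774]]
```

View pics/topz.png

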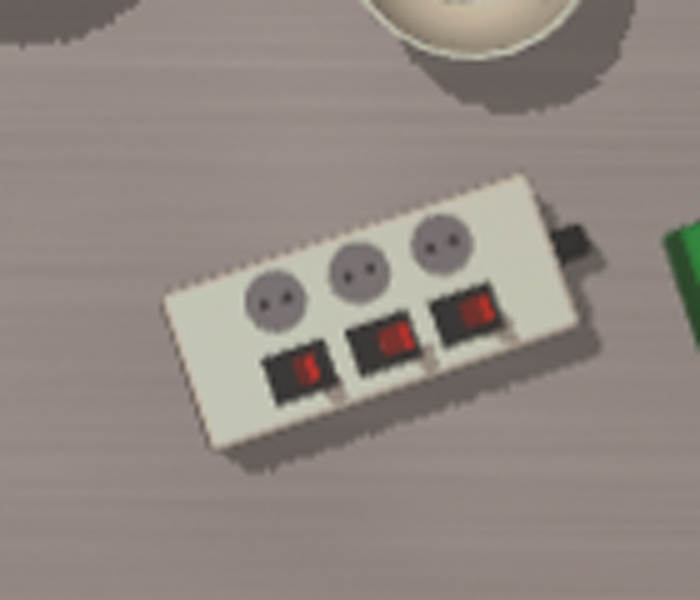

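View pics/scz.png

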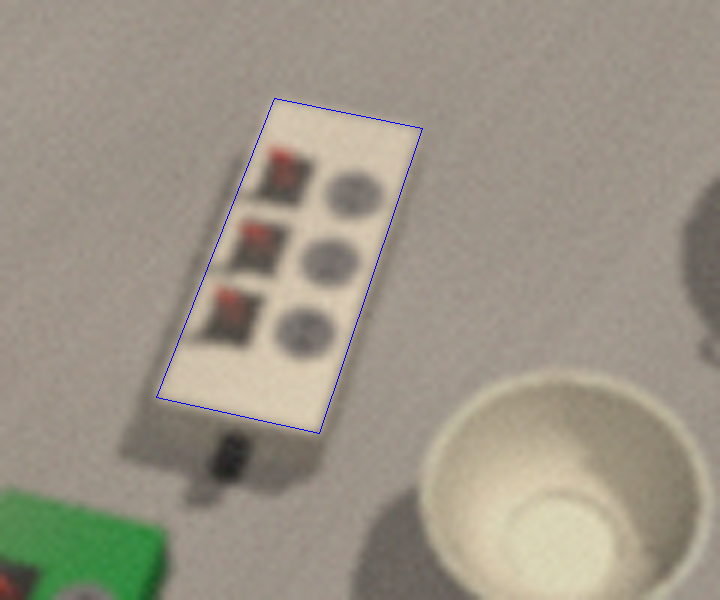

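The outline reprojects correctly in both views and measures 83 x 198 mm against 85 x 200 given. That puts the centre at (0.553,-0.206), yaw 19.2°, and the toggle row from (0.551,-0.2545) to (0.521,-0.1695). The jaw axis already lies within 4.3° of the row, so I'll close the fingers and move above the gland end at (0.567,-0.302).

>>> arm_command(commands=[[0.676,0.45,0,-0.047,0],[0.676,0.45,0,-0.047,0],[0.676,0.45,0,-0.047,0],[0.676,0.45,0,-0.047,0],[0.676,0.45,0,-0.047,0]], force=10)

```text
time: 0.52
tool_pos: [0.4035, -0.4103, 0.2379]
eef_rot: [-0.001, 0.815, -0.579, -0.001]
contact_force: [0.4, -1.3, 0.6]
width: 0.0569
```

>>> arm_command(commands=[[0.327,0.217,0,0,0],[0.327,0.217,0,0,0],[0.327,0.217,0,0,0],[0.327,0.217,0,0,0],[0.327,0.217,0,0,0]])

```text
time: 0.93
tool_pos: [0.5692, -0.2992, 0.2375]
eef_rot: [-0.001, 0.816, -0.579, -0.001]
contact_force: [0.4, -0.5, 0.4]
width: 0.0238
```

>>> arm_command(commands=[[0,0,0,0,0],[0,0,0,0,0],[0,0,0,0,0]])

```text
time: 1.18
tool_pos: [0.5685, -0.2991, 0.2367]
eef_rot: [-0.001, 0.816, -0.578, -0.002]
contact_force: [-0.1, -0.6, 0.7]
width: 0.0036
```

>>> arm_command(commands=[[-0.003,-0.006,-0.08,0,0],[-0.003,-0.006,-0.15,0,0],[-0.003,-0.006,-0.22,0,0],[-0.003,-0.006,-0.28,0,0],[-0.003,-0.006,-0.28,0,0]])

```text
time: 1.6
tool_pos: [0.5614, -0.3008, 0.0895]
eef_rot: [-0.001, 0.815, -0.579, -0.008]
contact_force: [-0.6, 0.9, -1.2]
width: 0.0004
```

```bash
python3 - <<'E'
from plant import r
import cv2
from h import *
t=r.sense();print(t["tool_pos"],t["width"])
o=[]
for n in("scene","top"):
    c=r.capture(n);v=c["pixels"].copy();q=proj(c,[t["tool_pos"],[.5508,-.2545,.04],[.5212,-.1695,.04]])
    print(q); a=(180,170) if n=="scene" else (240,150)
    v=cv2.resize(v[a[1]:a[1]+100,a[0]:a[0]+110],None,fx=3.6,fy=3.6,interpolation=cv2.INTER_CUBIC)
    for p in q: cv2.circle(v,tuple(np.int32((p-a+.5)*3.6)),3,(0,0,255),1)
    o.append(v)
cv2.imwrite("pics/pre.png",np.hstack(o)[:,:,::-1])
E
```

```text
[ 0.5614467  -0.30078556  0.08952355] 0.00037253165110237324
[[210.99729171 235.72749305]
 [218.78881696 232.73736021]
 [227.37715699 209.95247663]]
[[334.81399902 196.69157497]
 [312.556473   202.2065227 ]
 [279.28828949 213.64378014]]
```

View pics/pre.png

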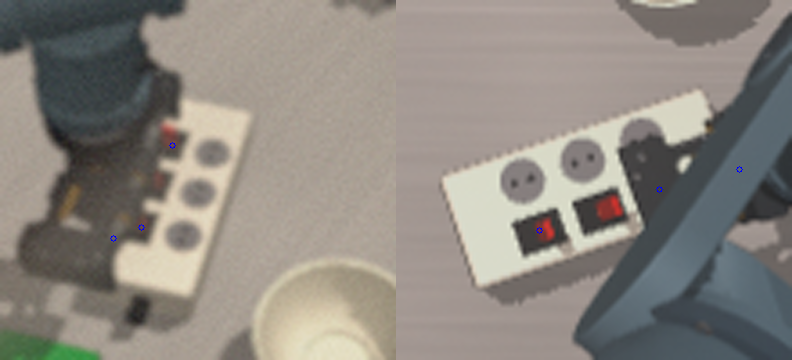

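The scene picture shows the fingers at the gland end. The tip projects to (211,236), and the first and third hinges project onto the toggles. Next I descend to 57 mm.

>>> arm_command(commands=[[0.011,-0.002,-0.02,0,0],[0.011,-0.002,-0.04,0,0],[0.011,-0.002,-0.06,0,0],[0.011,-0.002,-0.065,0,0],[0.011,-0.002,-0.065,0,0]])

```text
time: 2.12
tool_pos: [0.5703, -0.3035, 0.0627]
eef_rot: [-0.001, 0.815, -0.579, -0.004]
contact_force: [-0.1, -0.3, 0.1]
width: 0.0008
```

>>> arm_command(commands=[[0,0,0,0,0],[0,0,0,0,0]])

```text
time: 2.28
tool_pos: [0.5704, -0.3034, 0.0629]
eef_rot: [-0.001, 0.815, -0.579, -0.004]
contact_force: [-0.3, 1.1, -0.5]
width: 0.0004
```

>>> arm_command(commands=[[-0.005,-0.002,-0.013,0,0],[-0.005,-0.002,-0.013,0,0],[-0.005,-0.002,-0.013,0,0]])

```text
time: 2.53
tool_pos: [0.5675, -0.3043, 0.056]
eef_rot: [-0.001, 0.815, -0.579, -0.004]
contact_force: [-0.0, -0.4, 0.5]
width: 0.0005
```

>>> arm_command(commands=[[-0.011,0.032,0.002,0,0],[-0.022,0.064,0.002,0,0],[-0.033,0.096,0.002,0,0],[-0.044,0.128,0.002,0,0]])

```text
time: 2.87
tool_pos: [0.5458, -0.2405, 0.0576]
eef_rot: [-0.001, 0.815, -0.579, -0.003]
contact_force: [1.3, -1.3, 0.3]
width: 0.0003
```

On the row line within 1 mm and at z 57.6 mm, so I carry on.

>>> arm_command(commands=[[-0.011,0.032,-0.002,0,0],[-0.022,0.064,-0.002,0,0],[-0.033,0.096,-0.002,0,0],[-0.044,0.128,-0.002,0,0]])

```text
time: 3.2
tool_pos: [0.5241, -0.1765, 0.0573]
eef_rot: [-0.0, 0.815, -0.579, -0.002]
contact_force: [1.1, -2.2, -0.1]
width: 0.0006
```

>>> arm_command(commands=[[-0.011,0.032,-0.002,0,0],[-0.022,0.064,-0.002,0,0],[-0.033,0.096,-0.002,0,0],[-0.044,0.128,-0.002,0,0]])

```text
time: 3.53
tool_pos: [0.5018, -0.1116, 0.0565]
eef_rot: [-0.0, 0.815, -0.579, -0.002]
contact_force: [-0.2, 0.1, 0.5]
width: 0.0003
```

Now past the last toggle (y' ≈ 106 mm). I lift straight up and then move away to the side.

>>> arm_command(commands=[[0,0,0.08,0,0],[0,0,0.16,0,0],[0,0,0.24,0,0],[0,0,0.32,0,0],[0,0,0.36,0,0]])

```text
time: 3.95
tool_pos: [0.5034, -0.1116, 0.2419]
eef_rot: [-0.001, 0.815, -0.579, 0.001]
contact_force: [0.0, -0.4, 1.0]
width: 0.0004
```

>>> arm_command(commands=[[-0.3,0.0,0.04,0,0],[-0.3,0.0,0.04,0,0],[-0.3,0.0,0.04,0,0],[-0.3,0.0,0.04,0,0],[-0.3,0.0,0.04,0,0]])

```text
time: 4.37
tool_pos: [0.3505, -0.1108, 0.2625]
eef_rot: [-0.001, 0.815, -0.58, 0.002]
contact_force: [1.6, 0.3, 0.1]
width: 0.0007
```

```bash
python3 - <<'E'
from plant import r
import cv2
from h import *
t=r.sense();print(t["tool_pos"],t["qd"].round(3))
o=[]
for n in("scene","top"):
    c=r.capture(n);v=c["pixels"].copy();cv2.imwrite(f"pics/{n}_end.png",v[:,:,::-1]); a=(180,170) if n=="scene" else (240,150)
    o.append(cv2.resize(v[a[1]:a[1]+100,a[0]:a[0]+110],None,fx=3.6,fy=3.6,interpolation=cv2.INTER_CUBIC))
cv2.imwrite("pics/post.png",np.hstack(o)[:,:,::-1])
E
```

```text
[ 0.35051685 -0.11083215  0.26248793] [ 0.03   0.091 -0.069  0.023 -0.075  0.062]
```

View pics/post.png

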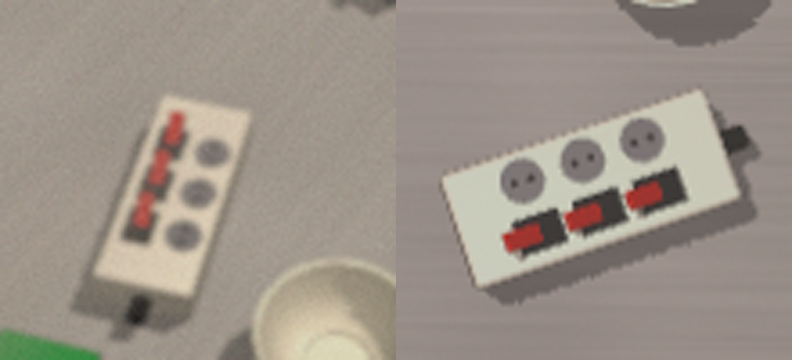

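View pics/top_end.png

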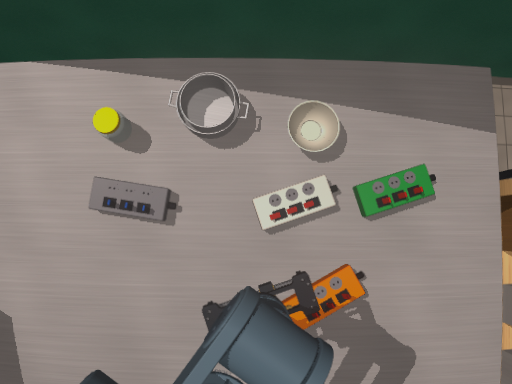

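All three red paddles now lie over, away from the gland (top view about (308,204), (293,210), (276,216)). The bowl, pots, jar and grey bank look the same as before. I settle the arm and hand in.

>>> arm_command(commands=[[0,0,0,0,0],[0,0,0,0,0],[0,0,0,0,0]])

```text
time: 4.72
tool_pos: [0.354, -0.1114, 0.2621]
eef_rot: [-0.001, 0.815, -0.579, 0.002]
contact_force: [0.2, -0.6, 0.2]
width: 0.0005
```

```bash
python3 -c "
from plant import r
s=r.sense();print(s['time'],s['contact_force'],abs(s['qd']).max());print(r.finish_job())"
```

```text
4.7167 [ 0.16155403 -0.63161949  0.19905359] 0.004540529231174789
the job is handed in; nothing more can be done
None
```

All three red toggles on the white bank are off, and the job is handed in at 4.7 s. I closed the fingers and flipped them in one drag from the gland end, with the tip at 56–58 mm the whole way. I lifted only once the tip was past the last toggle.

- **Toggles:** the last pictures show all three paddles lying well over, away from the gland. I judged this by eye and did not measure the angles.
- **Other things:** the grey bank, pots, bowl and jar look the same as in the first top view.
- **Force and clearance:** wrist force read at most about 2.6 N at the end of each drag move, and only noise once clear. The tool is parked 0.26 m up, touching nothing.

No checks failed. The descent first settled about 6 mm high, and I corrected that before starting the drag.

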